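# Key a lens cell onto a night-sight body and hold it home

## Robot

A 6-joint arm with a two-finger parallel gripper is mounted at the origin on the work surface. World frame = base frame: x ahead of the robot, y to its left, z up, the work surface at z = 0. Lengths are in m, angles in rad, forces in N, time in s.
With the tool pointing down it reaches from about 0.375 to 0.975 m from the base axis. Payload 3.8 kg.
Tool frame: the origin (TCP) lies at the very end of the fingers, on their centre line; the grasp point (between the pads) lies 19 mm behind it; z points along the fingers, y is the line along which they close (so a half turn about z gives the same grasp; the last joint's range is limited). The gripper opens to 85 mm and grips with 20 to 120 N. Pads are 22 mm wide; open, the fingers measure 114 mm over their backs; the gripper's body (76 mm by 85 mm) begins 54 mm behind the grasp point. The pads swing forward as they close: fully open they stand 13 mm farther back than shut.
Start: joints at [1.299, 0.264, 1.604, -0, 1.274, -0.037], TCP at [0.157, 0.656, 0.231] pointing down, gripper open.
Joint ranges: [-2.63, 2.63], [-0.94, 2.18], [0.31, 2.57], [-1.31, 4.45], [0, 2.66], [-2.55, 2.55]. Speed limits (rad/s): [2.57, 2.57, 3.14, 3.14, 3.14, 3.14].

## Interface

Orientations are given as a unit quaternion [x, y, z, w].
In Python, from station import read_state, camera, get_calibration, sign_off gives the robot as it stands.
- The arm moves only by the shell command python3 -m jog 'ROWS' [OPENING] [FORCE]. ROWS is JSON, a list of rows, each a list of 6 numbers: the shift along the tool's x, y, z scaled (see below), then the turn, a rotation vector about the tool's x, y, z scaled (see below). A call has 1 to 20 rows; each row is the pose to reach, as a shift and turn from the pose commanded when the call began, along the tool's axes at that moment, turning the shorter way round; what a row does not reach only later rows make up. The controller multiplies each number of a shift by 500 mm and each number of a turn by 180 degrees. A row lasts 1/12 s, in which the tool goes at most 41.7 mm and 7.16 degrees, less where a joint would pass 70% of its speed; a pose out of reach is approached as far as the arm can. A call with a number of a shift or a turn outside -1 to 1 is refused whole. A call with a gripper value outside its range is refused whole. OPENING is the opening, from -1 (shut) to 1 (fully open), set as the call begins (- or left out, the last holds). The fingers move at their own pace and stop on an object; FORCE is the grip in N (left out, the last holds). Time passes only in rows, so rows that repeat a pose let the fingers close. It gives the time, the measured TCP pose, the force, the opening and the grip force at its end, in the units of the state.
- read_state(): the state, without advancing time (a new reading comes with each control period).
- camera(name): name is "scene" or "top" or "wrist"; returns the picture (420x560x3 uint8, red, green, blue); there is no depth.
- get_calibration(name): a dict with "fx", "fy", "cx", "cy" (pixels), "k1" (the pictures are not rectified: a ray, as slopes to the right and down, at radius r is drawn at 1 + k1 r^2 times it, then the intrinsics apply), "R" (3x3) and "t" (3): a world point X has camera coordinates R X + t; the wrist camera has in their place "hand_eye" (4x4, takes a point from camera to tool coordinates, whose origin is the TCP and whose axes are the flange's). Camera axes: x right, y down, z forward; pixel columns grow to the right and rows downward; lengths in m; the calibration is good to about 2 mm. A picture is of the moment at which its call begins: read the wrist's pose just before it. get_calibration takes no time and is no camera call.
- sign_off(): hands the job in; it is judged then, once.
The state is a dict: "t": time; "joint_positions": joint angles; "joint_velocities": joint speeds; "tau": joint torques, N m; "tcp_pos": TCP position; "tool_rot": TCP orientation; "ft_force": force on the tool from outside, world axes, zero at the start; "torque": the same for the moment, N m; "width": finger opening in m; "gripper_force": force on a finger pad.
Only numpy, scipy, OpenCV 4.12 (cv2) and the standard library are available. Lean on these libraries where they do the work, as an engineer would, in place of code of your own. Each camera call takes 0.05 s, during which the arm holds its last target. There are 200 camera calls.

## Task

Fit the objective lens: pick up the tall cell with the knurled collar and set it, glass up, over the spigot on top of the camera body in the nest, where it comes to rest on the spigot's three pins. Without forcing it, turn the collar until the hidden keyways in the skirt drop over the pins, then press the cell down against the sprung seat ring until it sits on the flange all round, and finish while still holding it pressed fully home, ready for the locking screws. Leave the eyepieces and the capped prism head where they stand.

Things in the scene. Friction and masses are not known exactly. Their poses are not given: they have to be found in the camera images.
- lens: Lens cell to fit, loose, about 220 g: black cylinder 60 mm tall, upright on the bench, green glass up. Origin: centre of its underside, z up along its axis. Skirt 56 mm across up to 24 mm, knurled collar 58 mm across from 24 to 52 mm, bezel 53 mm across up to 60 mm. Nothing outside (nor its x axis) tells where the keyways are.
- collar (a point): Middle of the lens cell's knurled collar, on the axis 38 mm above the cell's underside: the place to grip and turn it.
- bore (a point): Bottom of the bore in the lens cell's skirt, on the axis 24 mm above its underside. Bore 41 mm across, open below, with three keyways 120 degrees apart along its whole depth, each 10.5 mm wide and 5 mm deep into the wall. Unseen from outside and above.
- housing: Camera body in an aluminium nest, fixed to the bench: plate 150 x 110 x 12 mm, black body 78 x 58 mm, on top a round flange 68 mm across, its face 80 mm above the bench. Origin on the bench under the flange's middle, z up, x along the plate's long side.
- flange (a point): Centre of the flange's face. Round the spigot's foot a sprung steel seat ring stands 4.5 mm proud of it: pressing it takes about 4 N at first, 8 N when flush, and it lifts the cell again when let go. Fully home, the cell's underside lies on the flange, its top 60 mm above it.
- spigot (a point): Centre of the top of the bright spigot, 21 mm above the flange, on its axis: 39 mm across, the rim bevelled over its top 4 mm.
- pins (a point): On the spigot's axis 11 mm above the flange, level with the tops of its three radial pins: 6 mm thick, 120 degrees apart, standing out 4.5 mm. Which way they point varies and is not reported. An unkeyed cell rests on them; within about 5 degrees of true it drops over them. Any keyway fits any pin: at most 120 degrees of turn, either way.
- eyepiece_a: Bystander: black eyepiece cell, smooth, 45 mm across and 32 mm tall, loose. Origin at the centre of its underside.
- eyepiece_b: Bystander: a second eyepiece cell like the first, 45 mm across and 32 mm tall, loose. Origin at the centre of its underside.
- prism_head: Bystander: black prism head 46 x 52 mm with a mushroom dust cap 41 mm across on top, 66 mm tall in all, loose. Origin at the centre of its underside.

How it is judged:
On the way:
1. the lens cell is brought over the spigot, upright and above its pins (horizontal distance between lens and flange below 0.006 m and z of lens in the frame of flange above 0.009 m and angle between lens's own z axis and vertical below 0.2 rad), for 0.1 s.
At the end, for the whole second after the job is handed in: The fingers are still holding the lens cell (at least 2 N of contact) pressed home: its underside within 1.5 mm of the flange's face, its axis within 3 mm of the flange's and within 0.06 rad of vertical, at rest (z of lens in the frame of flange below 0.0015 m and horizontal distance between lens and flange below 0.003 m and angle between lens's own z axis and vertical below 0.06 rad and linear speed of lens below 0.01 m/s and contact force between the fingers and lens above 2 N); the arm keeps its last pose, push and grip.
It fails at once if a bystander is moved by more than 20 mm (distance of any of eyepiece_a, eyepiece_b, prism_head from where it was at the start of the episode above 0.02 m).
It fails at once if the cell is forced against the camera body (pins, seat ring or flange) with more than 80 N (contact force between lens and housing above 80 N).
It also fails if it takes over 61 s, if anything falls off the work surface, if the arm or the gripper's body presses on something with over 40 N, if the wrist force passes 120 N, or if a joint passes its speed limit or range.

## Working session

There is one attempt and no reset: what is moved stays moved. The work goes in short steps, Python scripts to look and compute and a shell command to move; the robot and the scene stay as the last step left them, time stands still between calls to the robot, and variables do not carry over. Pictures are saved under pics/ and viewed, at most 10 in all, crops included, and the job is handed in when it is done.

```bash
mkdir -p pics; python3 - <<'E'
from station import *
import cv2
for n in ("scene","top"):
    cv2.imwrite(f"pics/{n}0.png",camera(n)[:,:,::-1]); 
    c=get_calibration(n); print(n,c)
print(get_calibration("wrist")); s=read_state(); print(s)
E
```

```text
scene {'fx': 395.2122639303752, 'fy': 395.2122639303752, 'cx': 284.1876340560629, 'cy': 208.9542823585899, 'k1': -0.10851144465312662, 'R': array([[ 0.78450895,  0.6200478 ,  0.00929706],
       [ 0.42816272, -0.53076146, -0.73141572],
       [-0.44857819,  0.57778283, -0.68186847]]), 't': array([-0.41923367, -0.20137117,  1.1307448 ])}
top {'fx': 389.78566890893944, 'fy': 389.78566890893944, 'cx': 280.9240551059283, 'cy': 208.28655935179617, 'k1': -0.0969623628814012, 'R': array([[-0.01327585, -0.99987519, -0.00856437],
       [-0.98469102,  0.01456205, -0.17369957],
       [ 0.1738026 ,  0.00612725, -0.98476145]]), 't': array([-0.01104745,  0.57176383,  0.73837425])}
{'fx': 369.3134493582715, 'fy': 369.3134493582715, 'cx': 273.8295006030579, 'cy': 213.69641263594156, 'k1': 0.005242035119968836, 'hand_eye': array([[-1.58123829e-03, -9.60375346e-01, -2.78705389e-01,
         7.13931176e-02],
       [ 9.99998683e-01, -1.41651282e-03, -7.92421749e-04,
        -7.94985483e-04],
       [ 3.66232554e-04, -2.78706275e-01,  9.60376321e-01,
        -1.41202336e-01],
       [ 0.00000000e+00,  0.00000000e+00,  0.00000000e+00,
         1.00000000e+00]])}
{'t': 0.1, 'joint_positions': array([ 1.29910636e+00,  2.64719074e-01,  1.60525575e+00, -2.17134116e-05,
        1.27370346e+00, -3.69056959e-02]), 'joint_velocities': array([ 1.60043988e-03, -9.48752434e-04, -3.88920689e-03, -1.89470394e-04,
       -1.75795683e-03, -9.62684018e-05]), 'tau': array([ 4.80572926e-04, -5.16707897e+01, -3.68591380e+01, -3.97516362e-05,
        6.42513696e-03,  5.22035236e-06]), 'tcp_pos': array([0.15685986, 0.65583156, 0.23004884]), 'tool_rot': array([ 1.17119460e-01,  9.93117286e-01, -1.03201997e-03, -1.50011755e-04]), 'ft_force': array([ 0.6149802 ,  0.11754157, -0.0858619 ]), 'torque': array([-0.04269806, -0.02399626, -0.00098454]), 'gripper_force': 0.0, 'width': 0.0850462463152079}
```

View pics/top0.png

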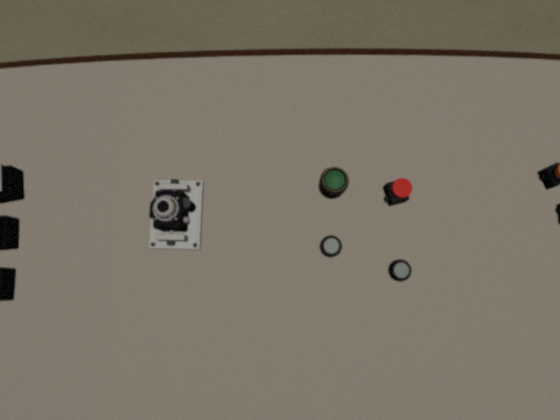

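View pics/scene0.png

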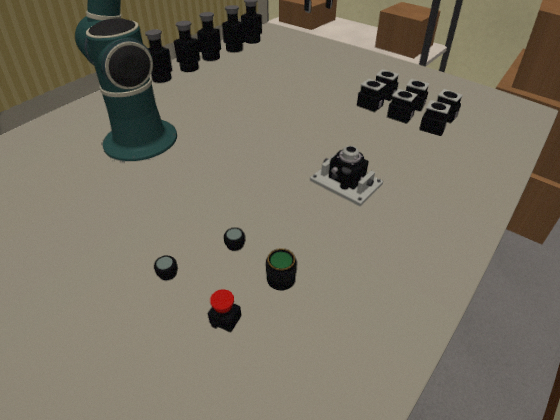

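Top view: lens glass at (335,181), spigot ring at about (165,207), prism cap red at (402,188), eyepieces at (331,246) and (400,270). The scene view agrees, with the lens green at (281,261) and the body at (350,165).

```bash
cat > h.py <<'E'
import numpy as np, cv2
from station import *
from scipy.spatial.transform import Rotation as Ro
def cam(n):
    c=get_calibration(n)
    if n=="wrist":
        s=read_state(); T=np.eye(4); T[:3,:3]=Ro.from_quat(s["tool_rot"]).as_matrix(); T[:3,3]=s["tcp_pos"]
        W=T@c["hand_eye"]; R=W[:3,:3]; o=W[:3,3]
    else: R=c["R"].T; o=-R@c["t"]
    return c,R,o
def ray(C,u,v):
    c,R,o=C
    K=np.array([[c["fx"],0,c["cx"]],[0,c["fy"],c["cy"]],[0,0,1]])
    p=cv2.undistortPoints(np.array([[[u,v]]],float),K,np.array([c["k1"],0,0,0,0]))[0,0]
    return o,R@np.array([p[0],p[1],1])
def onz(C,u,v,z):
    o,d=ray(C,u,v); return o+d*(z-o[2])/d[2]
def blob(m,near=None):
    n,l,st,ce=cv2.connectedComponentsWithStats(m.astype(np.uint8))
    i=1+np.argmax(st[1:,4]); return ce[i],st[i],l==i
def to_tool(p,s=None):
    s=s or read_state(); return Ro.from_quat(s["tool_rot"]).inv().apply(np.array(p)-s["tcp_pos"])
E
python3 - <<'E'
from h import *
for n in("top","scene"):
    C=cam(n); I=cv2.imread(f"pics/{n}0.png").astype(int); b,g,r=I[...,0],I[...,1],I[...,2]
    m=(g>r+20)&(g>b+10)&(g>40)
    m[:,:240]=0
    c,st,_=blob(m); print(n,c,st, onz(C,*c,0.058))
    m=(r>g+80); m[:150]=0 
    c,st,_=blob(m); print(" cap",c,onz(C,*c,0.066))
C=cam("top"); print("spigot",onz(C,165,207,.101),"eye",onz(C,331,246,.032),onz(C,400,270,.032))
print("plate",[onz(C,*p,.012) for p in((152,181),(203,181),(151,248),(199,248))])
C=cam("scene"); print("spigot scene",onz(C,349,152,.101))
print(Ro.from_quat(read_state()["tool_rot"]).as_matrix())
E
```

```text
top [334.53488372 179.20930233] [325 170  20  19 301] [ 0.62848652 -0.1287786   0.058     ]
 cap [401.75714286 187.48214286] [ 0.60767355 -0.2630821   0.066     ]
scene [280.65625    259.57291667] [270 252  22  16 288] [ 0.62815273 -0.13010227  0.058     ]
 cap [221.68292683 300.10243902] [ 0.61035279 -0.26640464  0.066     ]
spigot [0.5683265  0.20226396 0.101     ] eye [ 0.49519798 -0.11994133  0.032     ] [ 0.44387604 -0.25911208  0.032     ]
plate [array([0.64279455, 0.26132947, 0.012     ]), array([0.64063269, 0.14879392, 0.012     ]), array([0.49703111, 0.25709656, 0.012     ]), array([0.49616759, 0.15423039, 0.012     ])]
spigot scene [0.57275936 0.19371288 0.101     ]
[[-9.72566019e-01  2.32626411e-01 -5.39697777e-04]
 [ 2.32627030e-01  9.72563934e-01 -2.01469515e-03]
 [ 5.62192915e-05 -2.08497233e-03 -9.99997825e-01]]
```

```bash
python3 - <<'E'
import cv2
I=cv2.imread("pics/top0.png")
a=cv2.resize(I[150:290,135:235],None,fx=4,fy=4,interpolation=cv2.INTER_CUBIC)
cv2.imwrite("pics/crop1.png",cv2.convertScaleAbs(a,alpha=1.8))
E
```

```text
(no output)
```

View pics/crop1.png

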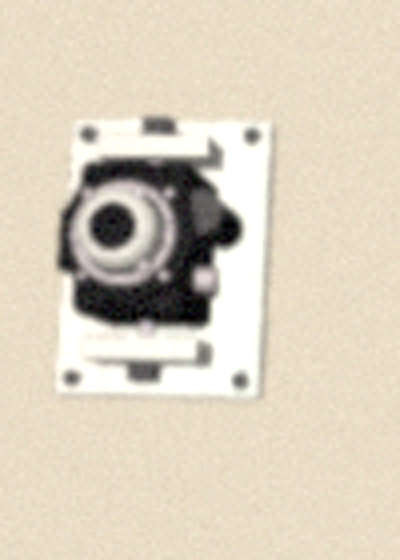

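The crop shows the spigot bore centre at full-image pixel (162,206), giving housing ≈ (0.570,0.206). That matches the plate-corner mean. I'll move over the housing and look from close up.

```bash
python3 -m jog '[[-1,-0.68,0,0,0,0],[-1,-0.68,0,0,0,0],[-1,-0.68,0,0,0,0],[-1,-0.68,0,0,0,0],[-1,-0.68,0,0,0,0],[-1,-0.68,0,0,0,0],[-1,-0.68,0,0,0,0],[-1,-0.68,0,0,0,0],[-1,-0.68,0,0,0,0],[-1,-0.68,0,0,0,0],[-1,-0.68,0,0,0,0],[-1,-0.68,0,0,0,0],[-1,-0.68,0,0,0,0],[-1,-0.68,0,0,0,0],[-1,-0.68,0,0,0,0],[-1,-0.68,0,0,0,0],[-1,-0.68,0,0,0,0],[-1,-0.68,0,0,0,0],[-1,-0.68,0,0,0,0],[-1,-0.68,0,0,0,0]]' 1
python3 - <<'E'
from h import *
import pickle
C=cam("wrist"); I=camera("wrist")[:,:,::-1]; pickle.dump(C,open("c1.pkl","wb"))
cv2.imwrite("pics/w1.png",I); print(read_state()["joint_positions"],C[2])
E
```

```text
t: 1.77
tcp_pos: [0.5633, 0.2106, 0.2312]
tool_rot: [0.116, 0.993, 0.0, -0.0]
ft_force: [0.3, -1.1, -0.8]
width: 0.0857
gripper_force: 0.0
[ 3.16167801e-01  1.26165267e-01  1.76713885e+00  1.75522001e-04
  1.24846359e+00 -1.02173763e+00] [0.49370163 0.22627985 0.37242216]
```

View pics/w1.png

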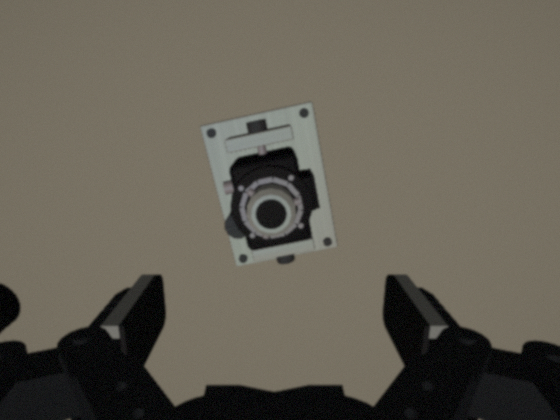

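The wrist view shows the spigot ring at about (271,211). Plate corners are about (201,125), (312,102), (337,246) and (236,265).

```bash
python3 - <<'E'
from h import *
import pickle
C=pickle.load(open("c1.pkl","rb")); I=cv2.imread("pics/w1.png")
print("plate mean",np.mean([onz(C,*p,.012) for p in((201,125),(312,102),(337,246),(236,265))],0))
g=cv2.cvtColor(I,cv2.COLOR_BGR2GRAY); 
m=(g<45).astype(np.uint8); n,l,st,ce=cv2.connectedComponentsWithStats(m)
i=l[213,271]; print("hole",st[i],ce[i],onz(C,*ce[i],.101))
a=cv2.resize(I[165:255,220:330],None,fx=7,fy=6.6,interpolation=cv2.INTER_CUBIC)
a=cv2.resize(I[170:250,225:320],None,fx=7,fy=7,interpolation=cv2.INTER_CUBIC)
cv2.imwrite("pics/w1c.png",cv2.convertScaleAbs(a,alpha=1.6)); print(read_state()["tcp_pos"])
E
```

```text
plate mean [0.56934746 0.20608742 0.012     ]
hole [257 201  28  27 595] [270.68907563 213.76470588] [0.56966795 0.20555764 0.101     ]
[0.56338375 0.2105658  0.23124781]
```

View pics/w1c.png

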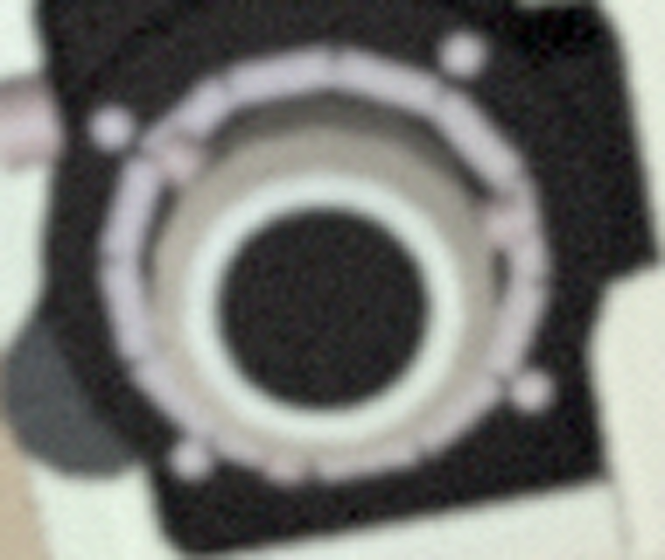

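Pins show at three spots and the spigot centre is (0.5695,0.2058), consistent with the plate. Next I'll go over the lens in the same viewing geometry, so camera bias cancels.

```bash
python3 -m jog '[[-0.284,-0.63,0.082,0,0,0],[-0.284,-0.63,0.082,0,0,0],[-0.284,-0.63,0.082,0,0,0],[-0.284,-0.63,0.082,0,0,0],[-0.284,-0.63,0.082,0,0,0],[-0.284,-0.63,0.082,0,0,0],[-0.284,-0.63,0.082,0,0,0],[-0.284,-0.63,0.082,0,0,0],[-0.284,-0.63,0.082,0,0,0],[-0.284,-0.63,0.082,0,0,0],[-0.284,-0.63,0.082,0,0,0],[-0.284,-0.63,0.082,0,0,0],[-0.284,-0.63,0.082,0,0,0],[-0.284,-0.63,0.082,0,0,0]]' 1
python3 - <<'E'
from h import *
import pickle
C=cam("wrist"); I=camera("wrist")[:,:,::-1].copy(); pickle.dump(C,open("c2.pkl","wb"))
cv2.imwrite("pics/w2.png",I); J=I.astype(int); b,g,r=J[...,0],J[...,1],J[...,2]
m=(g>r+20)&(g>b+10)&(g>35)
c,st,_=blob(m); p=onz(C,*c,.058); print(c,st,p,"w",st[2]/C[0]["fx"]*(C[2][2]-.058)); print(to_tool([p[0],p[1],.015])/.5, read_state()["joint_positions"])
E
```

```text
t: 2.98
tcp_pos: [0.6291, -0.1281, 0.1907]
tool_rot: [0.116, 0.993, 0.0, 0.0]
ft_force: [0.4, 0.4, -0.1]
width: 0.0855
gripper_force: 0.0
[272.22314431 202.58045182] [ 246  177   54   52 2169] [ 0.62786654 -0.13007077  0.058     ] w 0.04004009173688587
[ 0.00182597 -0.00408349  0.35138862] [-2.40057883e-01  2.29411186e-01  1.72267150e+00  1.81868302e-04
  1.18905889e+00 -1.57821610e+00]
```

View pics/w2.png

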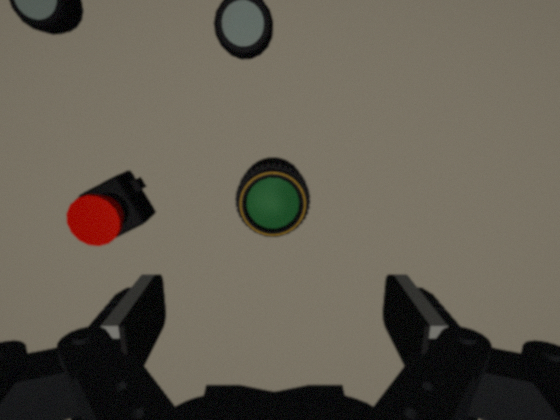

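The lens is centred at (272,203) with clear space around it. I'll descend and grip.

```bash
python3 -m jog '[[0.002,-0.004,0.08,0,0,0],[0.002,-0.004,0.16,0,0,0],[0.002,-0.004,0.24,0,0,0],[0.002,-0.004,0.3,0,0,0],[0.002,-0.004,0.34,0,0,0],[0.002,-0.004,0.351,0,0,0],[0.002,-0.004,0.351,0,0,0],[0.002,-0.004,0.351,0,0,0]]' 1
python3 -m jog '[[0,0,0,0,0,0],[0,0,0,0,0,0],[0,0,0,0,0,0],[0,0,0,0,0,0],[0,0,0,0,0,0],[0,0,0,0,0,0],[0,0,0,0,0,0],[0,0,0,0,0,0],[0,0,0,0,0,0],[0,0,0,0,0,0]]' -1 50
```

```text
t: 3.7
tcp_pos: [0.6285, -0.1313, 0.0159]
tool_rot: [0.117, 0.993, -0.0, 0.001]
ft_force: [1.2, -0.2, 1.2]
width: 0.0858
gripper_force: 0.0
t: 4.53
tcp_pos: [0.63, -0.1319, 0.0178]
tool_rot: [0.117, 0.993, -0.0, 0.003]
ft_force: [-0.2, 1.7, 6.0]
width: 0.0566
gripper_force: 53.9
```

```bash
python3 -m jog '[[0,0,-0.02,0,0,0],[0,0,-0.08,0,0,0],[0,0,-0.16,0,0,0],[0,0,-0.24,0,0,0],[0,0,-0.28,0,0,0],[0,0,-0.28,0,0,0],[0,0,-0.28,0,0,0],[0,0,-0.28,0,0,0]]' -1 50
python3 - <<'E'
from h import *
s=read_state(); C=cam("wrist"); I=camera("wrist")[:,:,::-1].copy()
cv2.imwrite("pics/w3.png",I); J=I.astype(int); b,g,r=J[...,0],J[...,1],J[...,2]
m=(g>r+20)&(g>b+10)&(g>35)
c,st,_=blob(m); z=s["tcp_pos"][2]-.018+.058; p=onz(C,*c,z); print(c,st,p,"w",st[2]/C[0]["fx"]*(C[2][2]-z),to_tool(p))
print(s["tcp_pos"],s["ft_force"],s["width"],Ro.from_quat(s["tool_rot"]).as_matrix()[:,2])
d=np.array([.5695,.2058,p[2]])-p; print(Ro.from_quat(s["tool_rot"]).inv().apply(d)/.5)
E
```

```text
t: 5.2
tcp_pos: [0.6261, -0.1314, 0.1532]
tool_rot: [0.117, 0.993, 0.0, -0.001]
ft_force: [-0.3, 0.0, -3.8]
width: 0.0569
gripper_force: 54.2
[273.78838475 331.08774955] [  211   276   127   111 11020] [ 0.62245096 -0.13148424  0.19319632] w 0.03487326693017301 [ 0.00309424 -0.00100562 -0.04107261]
[ 0.62607183 -0.13137305  0.15319632] [-0.3469531   0.00875003 -3.79592405] 0.056926097734974916 [-2.87278213e-03  5.91840721e-04 -9.99995698e-01]
[0.2599865  0.63139874 0.00070347]
```

View pics/w3.png

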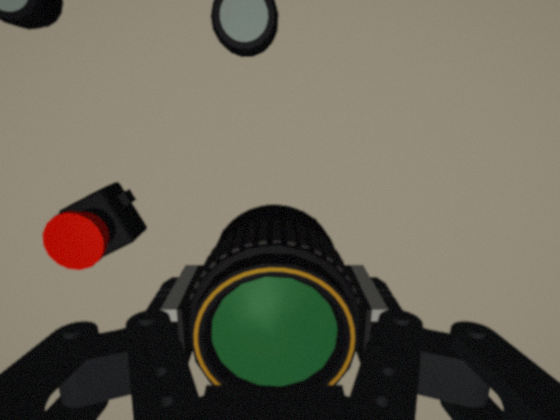

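The lens is held upright. The apparent glass size suggests it is recessed, so I'll use the gold rim for the lens's place in the hand.

```bash
python3 - <<'E'
from h import *
import pickle
def gold(I):
    h=cv2.cvtColor(I,cv2.COLOR_BGR2HSV); return ((h[...,0]>8)&(h[...,0]<26)&(h[...,1]>140)&(h[...,2]>60)).astype(np.uint8)
s=read_state(); Cw=cam("wrist")
for f,C,z in(("w2",pickle.load(open("c2.pkl","rb")),.06),("w3",Cw,None)):
    I=cv2.imread(f"pics/{f}.png"); m=gold(I)
    n,l,st,ce=cv2.connectedComponentsWithStats(m)
    pts=np.argwhere(m)[:,::-1]; pts=pts[(pts[:,0]>180)&(pts[:,0]<370)&(pts[:,1]>150)].astype(np.float32)
    for zz in ([z-.001,z] if z else [s["tcp_pos"][2]+k for k in(.034,.036,.038,.040,.042)]):
        P=np.array([onz(C,*q,zz)[:2] for q in pts])
        A=np.c_[2*P,np.ones(len(P))]; x=np.linalg.lstsq(A,(P**2).sum(1),rcond=None)[0]
        R=np.sqrt(x[2]+x[0]**2+x[1]**2); res=np.std(np.hypot(*(P-x[:2]).T)-R)
        print(f,len(pts),zz,x[:2],"D",2*R,res, to_tool([x[0],x[1],zz]))
E
```

```text
w2 594 0.059 [ 0.62875463 -0.13023823] D 0.04886108439241097 0.0006913023315041522 [-0.00338924  0.00167572  0.09309414]
w2 594 0.06 [ 0.62850039 -0.130173  ] D 0.04868200091432897 0.0006887686008787064 [-0.00312201  0.00167997  0.0920954 ]
w3 2050 0.18610933654639222 [ 0.62944309 -0.13310465] D 0.052463727749633676 0.0005980411112184476 [-0.00411688 -0.00095444 -0.03402009]
w3 2050 0.18810933654639223 [ 0.62808745 -0.13277727] D 0.051488031942593986 0.0005869190230696412 [-0.00271271 -0.00095152 -0.03601339]
w3 2050 0.19010933654639223 [ 0.6267318  -0.13244989] D 0.0505123361356103 0.0005757969349208334 [-0.00130853 -0.00094861 -0.03800668]
w3 2050 0.19210933654639223 [ 0.62537616 -0.13212251] D 0.04953664032854082 0.0005646748467720244 [ 9.56444400e-05 -9.45701156e-04 -3.99999814e-02]
w3 2050 0.19410933654639223 [ 0.62402051 -0.13179513] D 0.04856094452152025 0.0005535527586232246 [ 0.00149982 -0.00094279 -0.04199328]
```

```bash
python3 -m jog '[[0.263,0.631,0,0,0,0],[0.263,0.631,0,0,0,0],[0.263,0.631,0,0,0,0],[0.263,0.631,0,0,0,0],[0.263,0.631,0,0,0,0],[0.263,0.631,0,0,0,0],[0.263,0.631,0,0,0,0],[0.263,0.631,0,0,0,0],[0.263,0.631,0,0,0,0],[0.263,0.631,0,0,0,0],[0.263,0.631,0,0,0,0],[0.263,0.631,0,0,0,0],[0.263,0.631,0,0,0,0],[0.263,0.631,0,0,0,0],[0.263,0.631,0,0,0,0]]'
cat > chk.py <<'E'
from h import *
s=read_state(); R=Ro.from_quat(s["tool_rot"])
l=s["tcp_pos"]+R.apply([.0015,-.0009,-.018+.036-.018+.018])
d=np.array([.5695,.2058,l[2]])-l
print("lens est",l,"corr tool units",R.inv().apply(d)/.5,"F",s["ft_force"],"bottom z",s["tcp_pos"][2]-.018,"axis",R.as_matrix()[:,2],"j6",s["joint_positions"][5],s["gripper_force"])
E
python3 chk.py
python3 - <<'E'
from h import *
a=[camera(n)[:,:,::-1] for n in("top","scene")]
x=cv2.resize(a[0][165:245,120:220],(500,400),interpolation=cv2.INTER_CUBIC); y=cv2.resize(a[1][95:215,300:390],(300,400),interpolation=cv2.INTER_CUBIC)
cv2.imwrite("pics/ts.png",cv2.convertScaleAbs(np.hstack([x,y]),alpha=1.8))
E
```

```text
t: 6.5
tcp_pos: [0.5734, 0.2045, 0.1547]
tool_rot: [0.118, 0.993, -0.0, -0.0]
ft_force: [0.3, 0.7, -3.2]
width: 0.0568
gripper_force: 54.6
lens est [0.57172048 0.20395873 0.13665256] corr tool units [5.18071832e-03 2.53837239e-03 1.22727231e-07] F [ 0.27391116  0.74973261 -3.17364286] bottom z 0.13665213760013423 axis [-1.90910998e-04 -1.96902380e-04 -9.99999962e-01] j6 -1.0322884414891305 54.634957909584045
```

View pics/ts.png

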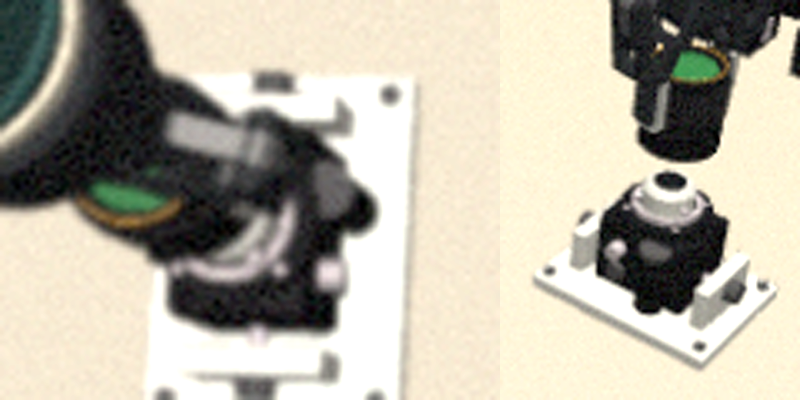

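The lens hangs upright above the spigot in both views. I'll correct laterally and lower gently.

```bash
python3 -m jog '[[0.005,0.0025,0,0,0,0],[0.005,0.0025,0.02,0,0,0],[0.005,0.0025,0.04,0,0,0],[0.005,0.0025,0.056,0,0,0],[0.005,0.0025,0.06,0,0,0],[0.005,0.0025,0.06,0,0,0],[0.005,0.0025,0.06,0,0,0],[0.005,0.0025,0.06,0,0,0]]'
python3 chk.py
python3 -m jog '[[0,0,0.002,0,0,0],[0,0,0.004,0,0,0],[0,0,0.006,0,0,0],[0,0,0.008,0,0,0],[0,0,0.01,0,0,0],[0,0,0.012,0,0,0],[0,0,0.014,0,0,0],[0,0,0.016,0,0,0],[0,0,0.016,0,0,0],[0,0,0.016,0,0,0],[0,0,0.016,0,0,0]]'
python3 chk.py
```

```text
t: 7.27
tcp_pos: [0.5713, 0.2078, 0.125]
tool_rot: [0.117, 0.993, 0.0, 0.0]
ft_force: [0.0, 0.5, -2.7]
width: 0.057
gripper_force: 54.7
lens est [0.56960821 0.20722589 0.10699237] corr tool units [-4.52635807e-04 -2.82393742e-03 -4.25813485e-07] F [ 0.01562151  0.49599776 -2.73791847] bottom z 0.10699324197636385 axis [ 4.87352968e-04  1.12328982e-04 -9.99999875e-01] j6 -1.0282478956900403 54.66229319572449
t: 8.18
tcp_pos: [0.571, 0.2076, 0.1168]
tool_rot: [0.117, 0.993, 0.0, 0.0]
ft_force: [0.5, -0.2, -2.2]
width: 0.0568
gripper_force: 54.7
lens est [0.56932385 0.2070941  0.09879981] corr tool units [-9.44778781e-04 -2.43521663e-03 -5.12466939e-08] F [ 0.49219655 -0.23174275 -2.21420589] bottom z 0.0987998629842127 axis [ 2.70021425e-05  2.34755477e-05 -9.99999999e-01] j6 -1.028252614586972 54.663416147232056
```

```bash
python3 -m jog '[[0,-0.002,0.002,0,0,0],[0,-0.002,0.004,0,0,0],[0,-0.002,0.006,0,0,0],[0,-0.002,0.008,0,0,0],[0,-0.002,0.01,0,0,0],[0,-0.002,0.012,0,0,0],[0,-0.002,0.012,0,0,0],[0,-0.002,0.012,0,0,0]]'
python3 chk.py
python3 -m jog '[[0,0,0.001,0,0,0],[0,0,0.002,0,0,0],[0,0,0.003,0,0,0],[0,0,0.004,0,0,0],[0,0,0.005,0,0,0],[0,0,0.005,0,0,0],[0,0,0.005,0,0,0]]'
python3 chk.py
```

```text
t: 8.85
tcp_pos: [0.5707, 0.2066, 0.1106]
tool_rot: [0.117, 0.993, -0.0, -0.0]
ft_force: [0.1, -0.4, -2.4]
width: 0.0564
gripper_force: 54.7
lens est [0.56900376 0.20608875 0.09264177] corr tool units [-1.09959429e-03 -3.30778158e-04 -1.57015335e-07] F [ 0.13070508 -0.44085961 -2.40201028] bottom z 0.0926413971947859 axis [-1.99209172e-04 -7.04672694e-05 -9.99999978e-01] j6 -1.0296680191148058 54.66244876384735
t: 9.43
tcp_pos: [0.5708, 0.2067, 0.1087]
tool_rot: [0.117, 0.993, 0.0, 0.0]
ft_force: [-0.8, -0.7, 1.2]
width: 0.0569
gripper_force: 54.7
lens est [0.56918465 0.20614584 0.09065915] corr tool units [-7.74294811e-04 -5.25989594e-04  1.43631309e-07] F [-0.80376316 -0.72288443  1.21922612] bottom z 0.09065963359684504 axis [ 2.76395400e-04  4.43740980e-05 -9.99999961e-01] j6 -1.0296478520022243 54.70666944980621
```

Contact came at the pin height (underside ≈ 0.0907). I'll add a light push and turn, in stages.

```bash
python3 -m jog '[[0,0,0.002,0,0,0],[0,0,0.003,0,0,0],[0,0,0.003,0,0,0]]'
python3 -m jog '[[0,0,0,0,0,0.011],[0,0,0,0,0,0.022],[0,0,0,0,0,0.033],[0,-0.0005,0,0,0,0.044],[0,-0.0005,0,0,0,0.055],[0,-0.0005,0,0,0,0.066],[0,-0.001,0,0,0,0.077],[0,-0.001,0,0,0,0.088],[0,-0.001,0,0,0,0.1],[0,-0.001,0,0,0,0.111]]'
python3 chk.py
```

```text
t: 9.68
tcp_pos: [0.571, 0.2067, 0.1084]
tool_rot: [0.117, 0.993, 0.0, 0.0]
ft_force: [-3.5, -1.2, 7.0]
width: 0.0569
gripper_force: 55.5
t: 10.52
tcp_pos: [0.5705, 0.2061, 0.1063]
tool_rot: [0.289, 0.957, -0.0, -0.0]
ft_force: [0.2, 0.5, -2.3]
width: 0.0565
gripper_force: 55.0
lens est [0.56874088 0.2062111  0.0882953 ] corr tool units [-1.71974883e-03  1.53484504e-04 -2.67604174e-07] F [ 0.24711702  0.50632913 -2.31463416] bottom z 0.08829494548961876 axis [-2.02726938e-04 -4.88761357e-05 -9.99999978e-01] j6 -0.6798048314606934 54.9813312292099
```

It dropped: the push vanished and z went below pin level. Now I'll press down in steps.

```bash
python3 -m jog '[[0,0,0.002,0,0,0],[0,0,0.004,0,0,0],[0,0,0.006,0,0,0],[0,0,0.006,0,0,0]]'
python3 chk.py; python3 -c "
from station import *;print(read_state()['torque'])"
python3 -m jog '[[0,0,0.002,0,0,0],[0,0,0.004,0,0,0],[0,0,0.006,0,0,0],[0,0,0.006,0,0,0],[0,0,0.006,0,0,0]]'
python3 chk.py
```

```text
t: 10.85
tcp_pos: [0.5703, 0.2061, 0.1032]
tool_rot: [0.287, 0.958, -0.0, -0.0]
ft_force: [0.7, -0.2, -2.7]
width: 0.0569
gripper_force: 55.0
lens est [0.56856671 0.20612729 0.08523386] corr tool units [-1.91863895e-03  4.81013878e-04 -1.18968238e-06] F [ 0.7340367  -0.18333368 -2.71225704] bottom z 0.08523261573054805 axis [-7.17730524e-04 -2.29177285e-04 -9.99999716e-01] j6 -0.6822393570187684 54.960479736328125
[ 0.04020511 -0.02276519  0.07125295]
t: 11.27
tcp_pos: [0.5707, 0.2062, 0.1012]
tool_rot: [0.288, 0.958, 0.0, 0.0]
ft_force: [-2.0, -0.8, 1.4]
width: 0.0568
gripper_force: 54.9
lens est [0.56891804 0.20626504 0.0832447 ] corr tool units [-1.48375292e-03 -1.35069164e-04  1.30203161e-07] F [-2.00167419 -0.78556935  1.42221763] bottom z 0.0832449564519661 axis [ 1.45835333e-04  4.25089973e-05 -9.99999988e-01] j6 -0.6817108546064325 54.85778868198395
```

```bash
python3 -m jog '[[0,0,0.002,0,0,0],[0,0,0.004,0,0,0],[0,0,0.006,0,0,0],[0,0,0.008,0,0,0],[0,0,0.008,0,0,0],[0,0,0.008,0,0,0]]'
python3 chk.py
python3 -m jog '[[0,0,0.001,0,0,0],[0,0,0.002,0,0,0],[0,0,0.002,0,0,0],[0,0,0.002,0,0,0]]'
python3 chk.py
```

```text
t: 11.77
tcp_pos: [0.5708, 0.2063, 0.0978]
tool_rot: [0.288, 0.958, 0.0, 0.0]
ft_force: [-4.9, -0.6, 7.9]
width: 0.0569
gripper_force: 56.0
lens est [0.56903603 0.20632867 0.07983549] corr tool units [-1.35694381e-03 -3.71148068e-04  1.79454742e-07] F [-4.93865859 -0.64200239  7.87678856] bottom z 0.07983607542610344 axis [ 3.40240783e-04  1.28881305e-04 -9.99999934e-01] j6 -0.6816171422579242 56.01328432559967
t: 12.1
tcp_pos: [0.5708, 0.2063, 0.0978]
tool_rot: [0.288, 0.958, 0.0, 0.0]
ft_force: [-6.4, -2.1, 12.8]
width: 0.0566
gripper_force: 56.1
lens est [0.56901386 0.20635909 0.07975001] corr tool units [-1.42740064e-03 -3.97684765e-04  2.27260437e-07] F [-6.4022342  -2.11758943 12.82748566] bottom z 0.07975061169386326 axis [ 3.47591304e-04  9.89955498e-05 -9.99999935e-01] j6 -0.6816527999485907 56.1213344335556
```

```bash
python3 -m jog '[[0.001,-0.0005,0.001,0,0,0],[0.0015,-0.001,0.002,0,0,0],[0.0015,-0.001,0.002,0,0,0],[0.0015,-0.001,0.002,0,0,0],[0.0015,-0.001,0.002,0,0,0],[0.0015,-0.001,0.002,0,0,0],[0.0015,-0.001,0.002,0,0,0]]'
python3 chk.py
python3 - <<'E'
from h import *
a=[camera("scene")[95:215,285:405,::-1],camera("wrist")[:,:,::-1]]
cv2.imwrite("pics/end.png",cv2.convertScaleAbs(np.hstack([cv2.resize(a[0],(400,400),interpolation=cv2.INTER_CUBIC),cv2.resize(a[1],(400,400))]),alpha=1.8))
E
```

```text
t: 12.68
tcp_pos: [0.5707, 0.2063, 0.0977]
tool_rot: [0.288, 0.958, 0.0, 0.001]
ft_force: [-6.7, -2.7, 15.6]
width: 0.0567
gripper_force: 56.5
lens est [0.56903849 0.20635308 0.07971079] corr tool units [-1.37967477e-03 -4.14821823e-04  1.78075576e-06] F [-6.66852011 -2.65010507 15.59612281] bottom z 0.07971456097799011 axis [ 2.19032340e-03  2.17848926e-04 -9.99997578e-01] j6 -0.6811515672823578 56.52727246284485
```

View pics/end.png

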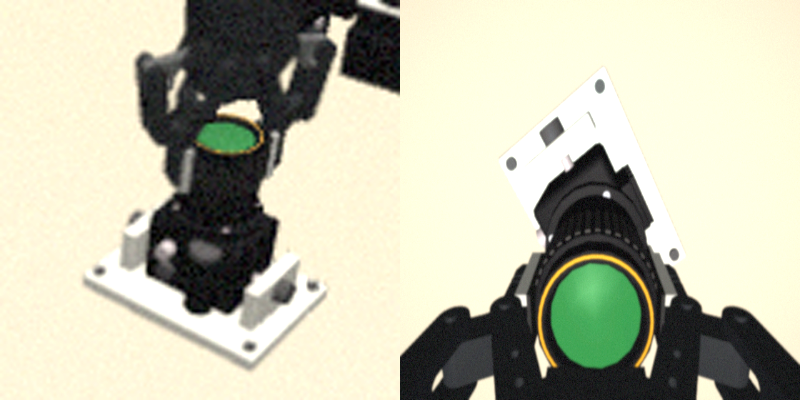

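The lens sits on the flange with no seat ring visible. The push holds at about 18 N against a hard stop at flange height, and the grip is firm.

```bash
python3 -c "
from station import *;print(sign_off())"
```

```text
the job is handed in; nothing more can be done
None
```

I fitted the lens cell over the pins, pressed it to the flange (about 18 N, underside measured within 0.5 mm of its face) and handed the job in at about 13 s, still gripped and pressed; the sign-off gave no verdict.

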